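# Seat a valve body in its holding fixture and clamp it

### The job

Load the gearbox valve body into the blue holding fixture: tuck one end under the yellow lip, push the other end down past the sprung jaw until the block sits fully home, flat and square on the pocket floor. Only once it is home, turn the red clamp knob clockwise to its stop, so that its steel dog lies across the end of the seated block. Let go of everything and leave the other parts on the bench where they are.

Things in the scene. Friction and masses are not known exactly. Their poses are not given: they have to be found in the camera images.
- valve_body: Loose aluminium valve body, 0.41 to 0.75 kg, flat on the bench. Base plate 140 (x) x 84 (y) x 16 mm high; on it, centred, a chest 84 x 64, from 16 to 30 mm high; on that, centred, a black solenoid block 32 (x) x 30 (y), 30 to 66 mm high: the grip (fingers on its y faces, tips above the chest). Both ends alike: either may go under the lip. Origin: centre of underside, z up.
- fixture: Fixed holding fixture, blue base 12 mm thick, 130 wide, x = -100 to +150 mm of its frame. Origin: on the bench under the pocket's centre, z up, x from lip end to clamp end. Its stop unit (end wall with lip, jaw, stubs, one rigid frame) is locked at an offset s of -8 to +8 mm along x that is NOT reported: feel or look for it. A seated block has its origin at x = s, y = 0 (1.5 mm play), z = 12 mm.
- pocket_floor (a point): Centre of the pocket floor, 12 mm above the fixture's origin, same axes. Side walls: inner faces at y = +-43.5 mm for x = -50 to 50 mm, 10 mm high, flaring outward up to 17 mm. The block cannot go in level: tilt it about 0.2 rad, clamp-side end high; lower the low end at x about -46 mm, slide it under the lip until it touches the end wall, then bring the high end down.
- lip_mid (a point): Where the middle of the yellow lip's upper inner edge would be at s = 0: x = -62 mm of the fixture, 28 mm above the pocket floor; fixture's axes. The real lip is s away along x. Lip 100 mm wide, underside 20 mm above the floor, overhanging 8 mm from the end wall (wall face at x = -70 mm + s).
- jaw_mid (a point): Foot of the brass sprung jaw's face for s = 0: x = 67.5 mm of the fixture, at floor height. Jaw 40 mm wide, 18 high, upright to 6 mm, then sloping back as a lead-in. Yields to +x up to 8 mm: 7.5 N, plus 2.5 N per mm. The block's weight does not shift it; 14 N down on the chest near the clamp end does (22 N is ample). Beside it two stubs 10 mm high, faces at x = 72.5 mm + s, |y| 24 to 42 mm.
- clamp_grip (a point): Centre of the red T-bar knob, on its axis, x = 122, y = 0, z = 64.5 mm of the fixture's frame. Bar 14 mm thick, 54 long, 48.5 to 75.5 mm above the bench (top 11 mm above this point). Below: a 24 mm round neck, then the steel dog, 30.5 to 39.5 mm above the bench, 16 mm wide, reaching 68 mm from the axis. Site y lies along the bar; the dog points to its -y. z up.
- clamp (a joint): Angle of clamp knob and dog: 0 = dog points to the fixture's -y, clear of the pocket; grows clockwise seen from above to the stop at 1.57 = dog points to the fixture's -x, over the block's end, 2.5 mm above its base plate. Starts at 0 to 0.3. A block that is not down stops the dog. Stiff (0.08 N m), stays where left.
- spray_can: Yellow spray can 60 mm across, 170 mm high, bystander. Origin: centre of the underside.
- ring_gear: Dark steel ring gear, 120 mm across, 30 mm high, bystander. Origin: centre of the underside.
- clutch_drum: Stepped steel clutch drum 100 mm across, 100 mm high, bystander. Origin: centre of the underside.
- screwdriver: Screwdriver lying on the bench, bystander.
- bearing: Steel bearing ring 70 mm across, 18 mm high, bystander. Origin: centre of the underside.
- wrench: Steel wrench lying on the bench, bystander.
- bolt_tray: White plastic tray 120 x 160 x 40 mm, bystander. Origin: centre of the underside.
Things that resemble listed ones, but are neither listed nor needed, are in the scene too. What is shaped like the valve_body but green or purple is not meant.

How it is judged:
By the outcome, as a careful person would: the job done as asked, in the order asked, and still so for the second after the job is handed in, with the robot touching nothing.
It also fails if it takes over 54 s, if anything falls off the work surface, if the arm or the gripper's body presses on something with over 40 N, if the wrist force passes 120 N, or if a joint passes its speed limit or range.

### The arm

A 6-joint arm with a two-finger parallel gripper is mounted at the origin on the work surface. World frame = base frame: x ahead of the robot, y to its left, z up, the work surface at z = 0. Lengths are in m, angles in degrees, forces in N, time in s.
With the tool pointing down it reaches from about 0.3 to 0.75 m from the base axis. Payload 8.5 kg.
Tool frame: the origin (TCP) lies on the centre line of the jaws, within the pads' length; the fingertips stand 25 mm ahead of it and the grasp point (between the pads) lies 6 mm ahead of it; z points along the fingers, y is the line along which they close (so a half turn about z gives the same grasp; the last joint's range is limited). The gripper opens to 85 mm and grips with 20 to 120 N. Pads are 22 mm wide; open, the fingers measure 114 mm over their backs; the gripper's body (76 mm by 85 mm) begins 54 mm behind the grasp point. The pads swing forward as they close: fully open they stand 13 mm farther back than shut.
Start: joints at [-80.976, 21.807, 74.336, -0, 83.858, -12.336], TCP at [0.2, -0.512, 0.256] pointing down, gripper open.
Joint ranges: [-178.18, 178.18], [-50.72, 133.34], [12.68, 142.11], [-81.47, 261.47], [9.98, 163.14], [-165.26, 165.26]. Speed limits (degrees/s): [136.94, 136.94, 180, 180, 180, 180].

### API

Orientations are given as a 3x3 rotation matrix whose columns are the frame's x, y, z axes.
In Python, from rig import telemetry, optics, env gives the robot as it stands.
- The arm moves only by the tool send_rows, never from a script. Its argument "deltas" is a list that holds one entry, the list of rows, each a list of 7 numbers: the shift along the tool's x, y, z in m, then the turn, a rotation vector about the tool's x, y, z in rad, then the opening, from -1 (shut) to 1 (fully open), so that 0 is half open. In form: [[[x, y, z, ax, ay, az, grip], ...]]. A call has 1 to 12 rows; each row shifts and turns the commanded pose from where the row before left it, along the tool's axes as they then stand; what a row does not reach is not made up. A row lasts 1/8 s, in which the tool goes at most 62.5 mm and 10.7 degrees, less where a joint would pass 70% of its speed; a pose out of reach is approached as far as the arm can. A call is refused whole if a number of a shift passes 0.0625 or a number of a turn 0.188, either way. A call with a gripper value outside its range is refused whole. The fingers move at their own pace and stop on an object; "squeeze" is the grip in N (left out, the last holds). Time passes only in rows, so rows that do not move let the fingers close. It gives the time, the measured TCP pose, the force, the opening and the grip force at its end, in the units of the state.
- telemetry.observe(): the state, without advancing time (a new reading comes with each control period).
- optics.get_image(name): name is "scene" or "side" or "wrist"; returns a dict with "image" (384x512x3 uint8, red, green, blue), "range_z" (384x512 float32, m along the optical axis (not along the pixel's ray), 0 where there is no reading), "K" (3x3 intrinsics, pixels), "rvec" (rotation vector, rad) and "tvec" (3), from world to camera coordinates, as OpenCV has them; the wrist camera has in their place "hand_eye" (4x4, takes a point from camera to tool coordinates, whose origin is the TCP and whose axes are the flange's). Camera axes: x right, y down, z forward; pixel columns grow to the right and rows downward; lengths in m; the calibration is good to about 2 mm. A picture is of the moment at which its call begins: read the wrist's pose just before it.
- env.close_job(): hands the job in; it is judged then, once.
The state is a dict: "time_s": time; "q": joint angles; "qvel": joint speeds; "joint_efforts": joint torques, N m; "position": TCP position; "tool_rot": TCP orientation; "ft_force": force on the tool from outside, world axes, zero at the start; "wrist_torque": the same for the moment, N m; "grip_width": finger opening in m; "gripper_force": force on a finger pad.
Only numpy, scipy, OpenCV 4.12 (cv2) and the standard library are available. Lean on these libraries where they do the work, as an engineer would, in place of code of your own. Each camera call takes 0.05 s, during which the arm holds its last target. There are 200 camera calls.

## Working session

There is one attempt and no reset: what is moved stays moved. The work goes in short steps, Python scripts to look and compute and a tool call to move; the robot and the scene stay as the last step left them, time stands still between calls to the robot, and variables do not carry over. Pictures are saved under pics/ and viewed, at most 10 in all, crops included, and the job is handed in when it is done.

Besides the shell and the picture viewer there is one more tool, called after "Request:" as a command line: name --argument value ..., lists and objects as JSON in quotes. send_rows: Moves the arm, as the interface text tells. Its arguments: {"type":"object","properties":{"deltas":{"type":"array"},"squeeze":{"type":"number"}},"required":["deltas"]}

```bash
ls; mkdir -p pics
cat > h.py <<'E'
import numpy as np, cv2, sys
sys.path.insert(0,'.')
from rig import telemetry, optics, env
def cam(name):
    s=telemetry.observe(); im=optics.get_image(name)
    if name=='wrist':
        T=np.eye(4);T[:3,:3]=np.array(s['tool_rot']);T[:3,3]=s['position']
        W=T@np.array(im['hand_eye'])
    else:
        R=cv2.Rodrigues(np.array(im['rvec'],float))[0];W=np.eye(4);W[:3,:3]=R.T;W[:3,3]=-R.T@np.array(im['tvec']).ravel()
    im['W']=W; return im
def save(im,fn,box=None,sc=1):
    a=im['image'][:,:,::-1]
    if box: a=a[box[1]:box[3],box[0]:box[2]]
    cv2.imwrite('pics/'+fn,cv2.resize(a,None,fx=sc,fy=sc,interpolation=cv2.INTER_CUBIC))
def cloud(im):
    K=im['K'];z=im['range_z'];v,u=np.mgrid[:z.shape[0],:z.shape[1]]
    P=np.stack([(u-K[0,2])/K[0,0]*z,(v-K[1,2])/K[1,1]*z,z],-1)
    return P@im['W'][:3,:3].T+im['W'][:3,3]
def ray(im,u,v,h):
    K=im['K'];d=im['W'][:3,:3]@np.array([(u-K[0,2])/K[0,0],(v-K[1,2])/K[1,1],1]);o=im['W'][:3,3]
    return o+d*(h-o[2])/d[2]
E
python3 - <<'E'
from h import *
a=cam('scene');b=cam('side')
cv2.imwrite('pics/a.png',np.vstack([cv2.resize(x['image'][:,:,::-1],(400,300)) for x in (a,b)]))
save(a,'scene.png',None,1.5);save(b,'side.png',None,1.5)
s=telemetry.observe();print(s)
for x in(a,b):print(x['W'].round(3),x['K'])
E
```

```text
pics
{'time_s': 0.1, 'q': array([-8.09763037e+01,  2.18378628e+01,  7.43770546e+01,  5.84174973e-04,
        8.38578965e+01, -1.23352600e+01]), 'qvel': array([ 0.02719509, -0.1665343 , -0.11785413, -0.01859188, -0.07745156,
        0.09479904]), 'joint_efforts': array([ 3.00717125e-03, -4.49223769e+01, -2.31657690e+01, -1.80916177e-04,
        3.64209147e-03,  2.17878153e-05]), 'position': array([ 0.20028583, -0.51200679,  0.25578638]), 'tool_rot': array([[ 9.31317382e-01,  3.64208592e-01, -1.89310818e-04],
       [ 3.64208532e-01, -9.31316577e-01,  1.25670352e-03],
       [ 2.81393917e-04, -1.23933845e-03, -9.99999192e-01]]), 'ft_force': array([-0.23759922,  0.31327717, -0.38440843]), 'wrist_torque': array([-0.00531586, -0.05552543,  0.01026997]), 'gripper_force': 0.0, 'grip_width': 0.0850129632023581}
[[ 0.244  0.698 -0.673  1.468]
 [ 0.97  -0.168  0.178 -0.167]
 [ 0.012 -0.696 -0.718  1.116]
 [ 0.     0.     0.     1.   ]] [[416.90230266   0.         257.28137862]
 [  0.         416.90230266 199.52144715]
 [  0.           0.           1.        ]]
[[ 0.909 -0.324  0.261  0.068]
 [-0.415 -0.679  0.605 -0.974]
 [-0.019 -0.659 -0.752  1.351]
 [ 0.     0.     0.     1.   ]] [[481.17346576   0.         261.26299429]
 [  0.         481.17346576 187.63889021]
 [  0.           0.           1.        ]]
```

View pics/scene.png

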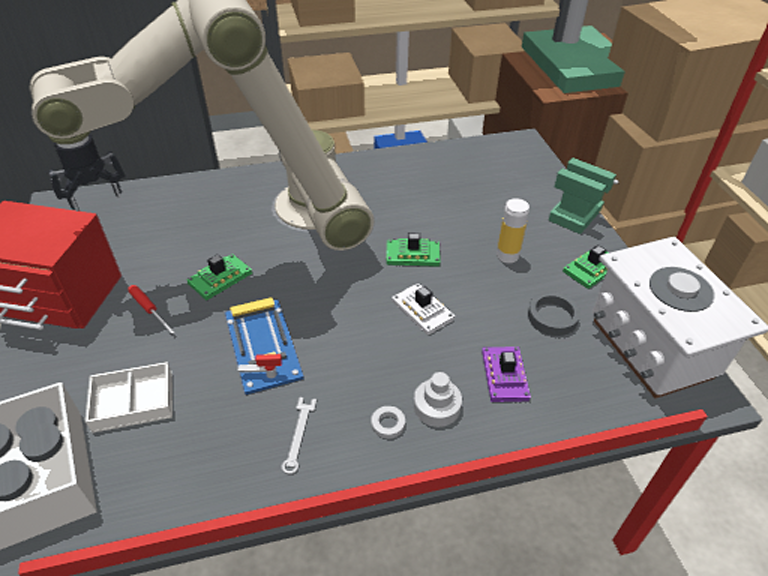

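View pics/side.png

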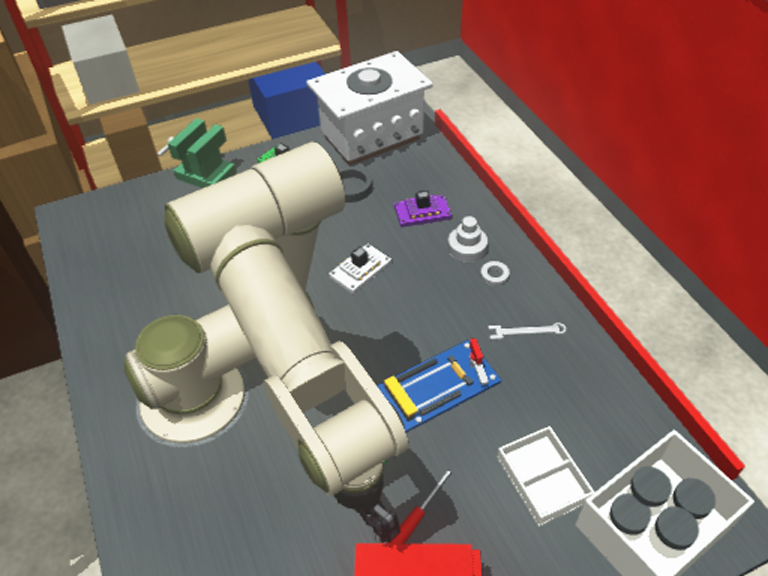

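The scene view shows the silver valve body at about (423,306), with its black block at (424,296). The fixture is at about (263,345), with the yellow lip at (253,307) and the red knob at (268,360). The side view shows the body at (360,267), the lip at (401,395) and the knob at (477,352).

```bash
cat > m.py <<'E'
from h import *
def msk(im,f,box=None):
    h=cv2.cvtColor(im['image'],cv2.COLOR_RGB2HSV).astype(int);m=f(h[...,0],h[...,1],h[...,2])
    if box is not None:
        b=np.zeros_like(m);b[box[1]:box[3],box[0]:box[2]]=1;m&=b
    return m
def near(P,m,c,r,zl,zh):
    return P[m&(np.hypot(P[...,0]-c[0],P[...,1]-c[1])<r)&(P[...,2]>zl)&(P[...,2]<zh)]
def rect(p):
    r=cv2.minAreaRect((p[:,:2]*1000).astype(np.float32));b=cv2.boxPoints(r);return np.round(r[0],1),np.round(r[1],1),round(r[2],1)
blue=lambda h,s,v:(h>98)&(h<118)&(s>120)
yel=lambda h,s,v:(h>20)&(h<34)&(s>140)
red=lambda h,s,v:((h<6)|(h>174))&(s>150)
E
python3 - <<'E'
from m import *
for n,bc,fc in(('scene',(282,204),(176,230)),('side',(240,178),(290,255))):
    im=cam(n);P=cloud(im);print(n,P[bc[1],bc[0]],P[fc[1],fc[0]])
    c=P[bc[1],bc[0]];f=P[fc[1],fc[0]];one=np.ones(P.shape[:2],bool)
    p=near(P,one,c,.09,.009,.08);print('body',len(p),rect(p));
    q=p[p[:,2]>.045];print('block',len(q),rect(q),np.percentile(q[:,2],[50,90,98]))
    for nm,k,z in(('blue',blue,(.0,.03)),('yel',yel,(.02,.06)),('red',red,(.03,.1))):
        p=near(P,msk(im,k),f,.18,*z);print(nm,len(p),rect(p),np.percentile(p[:,2],[5,50,90,98]).round(4))
        if nm=='red':
            p=p[p[:,2]>.07];print(' top',rect(p),p.mean(0))
E
```

```text
scene [0.49865111 0.18157345 0.03626233] [ 0.51046157 -0.19982175  0.01267328]
body 714 (array([492.9, 188.7]), array([167. ,  99.5]), 16.3)
block 100 (array([481.7, 188. ]), array([34.1, 32.4]), 23.8) [0.06494743 0.06934583 0.07041629]
blue 1224 (array([ 501.6, -203.1]), array([254.4, 128.6]), 5.4) [0.0079 0.0127 0.0157 0.0181]
yel 50 (array([ 408. , -212.7]), array([28.6, 97.1]), 6.7) [0.034  0.0385 0.0425 0.0439]
red 131 (array([ 601.3, -193.8]), array([53.2, 16.8]), 78.3) [0.0467 0.0676 0.0762 0.0777]
 top (array([ 599.1, -192.4]), array([51.1, 12.5]), 79.7) [ 0.5998538  -0.19320542  0.07435212]
side [0.47297694 0.16418742 0.03297029] [ 0.49380132 -0.20647217  0.01472068]
body 666 (array([465.9, 184.1]), array([167. , 103.7]), 23.9)
block 94 (array([480.6, 181.3]), array([36.2, 37.6]), 24.1) [0.06403038 0.06898057 0.07153079]
blue 1428 (array([ 502.5, -204.3]), array([245.6, 139.3]), 5.0) [0.0068 0.0124 0.0164 0.0193]
yel 259 (array([ 473.5, -209.6]), array([161.5, 104.1]), 5.7) [0.0266 0.0398 0.0438 0.0461]
red 90 (array([ 593.4, -200.7]), array([54.3, 17.1]), 79.5) [0.0478 0.0723 0.0769 0.0801]
 top (array([ 594.9, -201. ]), array([54.3, 14. ]), 79.5) [ 0.59465842 -0.20105002  0.07489918]
```

```bash
cat > plan.py <<'E'
from h import *
from scipy.spatial.transform import Rotation as Ro, Slerp
def Rd(yaw,tilt=0):
    "tool down; tool x axis at yaw deg in world"
    return Ro.from_euler('z',yaw,degrees=True).as_matrix()@np.diag([1,-1,-1.])
def plan(p,R,n,s=None,g=1):
    s=s or telemetry.observe();p0=np.array(s['position']);R0=np.array(s['tool_rot'])
    dp=R0.T@(np.array(p)-p0);rv=Ro.from_matrix(R0.T@R).as_rotvec()
    # turn first uniformly then shift is given in start axes if no turn
    S=Slerp([0,1],Ro.from_matrix([R0,R]));out=[]
    for i in range(n):
        Ra=S(i/n).as_matrix();out.append(list((Ra.T@(np.array(p)-p0)/n).round(4))+list((rv/n).round(4))+[g])
    return out
def yaws(R): return np.degrees(np.arctan2(R[1,0],R[0,0]))
E
python3 - <<'E'
from plan import *
im=cam('wrist');print(im['K'],np.array(im['hand_eye']).round(3))
for r in plan((.44,-.22,.33),Rd(5.3),8):print(r)
E
```

```text
[[320.9336754    0.         255.42158901]
 [  0.         320.9336754  190.21489662]
 [  0.           0.           1.        ]] [[-0.    -0.959 -0.282  0.071]
 [ 1.    -0.001  0.    -0.001]
 [-0.001 -0.282  0.959 -0.117]
 [ 0.     0.     0.     1.   ]]
[np.float64(0.0412), np.float64(-0.0231), np.float64(-0.0092), np.float64(-0.0001), np.float64(-0.0), np.float64(0.035), 1]
[np.float64(0.0404), np.float64(-0.0245), np.float64(-0.0092), np.float64(-0.0001), np.float64(-0.0), np.float64(0.035), 1]
[np.float64(0.0395), np.float64(-0.0259), np.float64(-0.0092), np.float64(-0.0001), np.float64(-0.0), np.float64(0.035), 1]
[np.float64(0.0386), np.float64(-0.0273), np.float64(-0.0092), np.float64(-0.0001), np.float64(-0.0), np.float64(0.035), 1]
[np.float64(0.0376), np.float64(-0.0286), np.float64(-0.0092), np.float64(-0.0001), np.float64(-0.0), np.float64(0.035), 1]
[np.float64(0.0365), np.float64(-0.0299), np.float64(-0.0092), np.float64(-0.0001), np.float64(-0.0), np.float64(0.035), 1]
[np.float64(0.0355), np.float64(-0.0312), np.float64(-0.0092), np.float64(-0.0001), np.float64(-0.0), np.float64(0.035), 1]
[np.float64(0.0344), np.float64(-0.0324), np.float64(-0.0092), np.float64(-0.0001), np.float64(-0.0), np.float64(0.035), 1]
```

Request:
send_rows --deltas '[[[0.046,-0.021,-0.003,0,0,0.035,1],[0.045,-0.023,-0.003,0,0,0.035,1],[0.044,-0.024,-0.003,0,0,0.035,1],[0.043,-0.026,-0.003,0,0,0.035,1],[0.042,-0.027,-0.003,0,0,0.035,1],[0.041,-0.029,-0.003,0,0,0.035,1],[0.04,-0.03,-0.003,0,0,0.035,1],[0.039,-0.032,-0.003,0,0,0.035,1],[0,0,0,0,0,0,1]]]'

```text
time_s: 1.38
position: [0.4796, -0.2193, 0.2803]
tool_rot: [[0.995, 0.097, 0.0], [0.097, -0.995, 0.0], [0.0, -0.0, -1.0]]
ft_force: [-0.8, -0.4, -0.1]
grip_width: 0.0856
gripper_force: 0.0
```

Run:
```python
from plan import *
from m import *
s=telemetry.observe();print(s['position'],yaws(s['tool_rot']),s['qvel'].round(1))
im=cam('wrist');save(im,'w1.png',None,1.5);P=cloud(im)
f=(.49,-.205)
for nm,k,z in(('blue',blue,(.0,.03)),('yel',yel,(.03,.06)),('red',red,(.06,.1))):
    p=near(P,msk(im,k),f,.18,*z);print(nm,len(p),rect(p),np.percentile(p[:,2],[5,50,90,98]).round(4))
for r in plan((.45,.18,.28),Rd(20),8):print([float(x) for x in r])
np.savez('w1.npz',image=im['image'],z=im['range_z'],K=im['K'],W=im['W'])
```

```text
[ 0.47959868 -0.21928978  0.28033314] 5.549915270559146 [-3.9 -0.4  1.4 -1.1 -0.4 -3.1]
blue 14060 (array([ 498.5, -202.4]), array([248.9, 132.1]), 5.6) [0.0107 0.012  0.013  0.0137]
yel 1653 (array([ 472. , -205.9]), array([159.1,  98.5]), 5.6) [0.0367 0.04   0.041  0.0416]
red 906 (array([ 595.1, -194. ]), array([51.8, 14.3]), 78.9) [0.0715 0.0742 0.0753 0.0758]
[0.0012, -0.0502, 0.0, -0.0, 0.0, -0.0317, 1.0]
[0.0028, -0.0501, 0.0, -0.0, 0.0, -0.0317, 1.0]
[0.0044, -0.05, 0.0, -0.0, 0.0, -0.0317, 1.0]
[0.006, -0.0498, 0.0, -0.0, 0.0, -0.0317, 1.0]
[0.0075, -0.0496, 0.0, -0.0, 0.0, -0.0317, 1.0]
[0.0091, -0.0494, 0.0, -0.0, 0.0, -0.0317, 1.0]
[0.0107, -0.0491, 0.0, -0.0, 0.0, -0.0317, 1.0]
[0.0122, -0.0487, 0.0, -0.0, 0.0, -0.0317, 1.0]
```

View pics/w1.png

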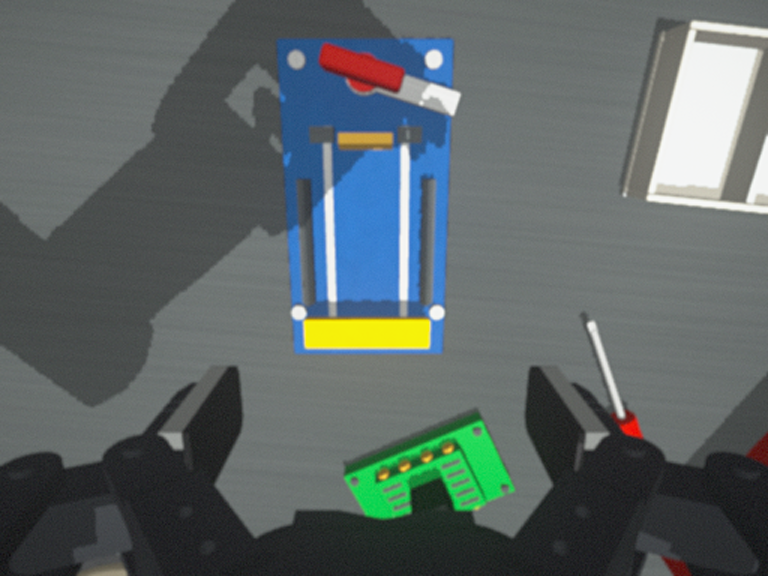

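The wrist view shows the fixture with its lip at (367,333), jaw at (365,140) and knob at (362,68). The dog points right and down, at about 0.29 rad. Next I'll work out the offset s and then move to the body.

Run:
```python
from plan import *
from m import *
d=np.load('w1.npz');im=dict(image=d['image'],range_z=d['z'],K=d['K'],W=d['W']);P=cloud(im)
c,s=np.cos(np.radians(5.55)),np.sin(np.radians(5.55));Rf=np.array([[c,s,0],[-s,c,0],[0,0,1]])
F=(P-[.4736,-.2050,0])@Rf.T
br=lambda h,s,v:(h>12)&(h<34)&(s>110)
m=msk(im,br)
def rayF(u,v,h): return Rf@(ray(im,u,v,h)-[.4736,-.2050,0])
for n,q in(('lip',m&(F[...,0]<-40)&(F[...,0]>-110)&(abs(F[...,1])<60)&(F[...,2]>.005)),('jaw',m&(F[...,0]>40)&(F[...,0]<100)&(abs(F[...,1])<60))):
    v,u=np.nonzero(q);print(n,len(v),u.min(),u.max(),v.min(),v.max())
    cols=range(int(np.percentile(u,15)),int(np.percentile(u,85)))
    t=np.mean([v[u==k].min() for k in cols])-.5;b=np.mean([v[u==k].max() for k in cols])+.5;uc=np.mean(u)
    for h in(.040,.030,.012):print(h,'top',rayF(uc,t,h).round(4),'bot',rayF(uc,b,h).round(4))
    p=F[q];print(np.percentile(p,[3,50,97],axis=0).round(4))
# whites (pins) + side walls symmetric check
```

```text
Traceback (most recent call last):
ValueError: zero-size array to reduction operation minimum which has no identity
```

Request:
send_rows --deltas '[[[0.001,-0.05,0,0,0,-0.03,1],[0.003,-0.05,0,0,0,-0.03,1],[0.004,-0.05,0,0,0,-0.03,1],[0.006,-0.05,0,0,0,-0.03,1],[0.008,-0.05,0,0,0,-0.03,1],[0.009,-0.05,0,0,0,-0.03,1],[0.011,-0.049,0,0,0,-0.03,1],[0.012,-0.049,0,0,0,-0.03,1],[0,0,0,0,0,0,1]]]'

```text
time_s: 2.55
position: [0.4523, 0.1817, 0.2801]
tool_rot: [[0.944, 0.33, -0.0], [0.33, -0.944, 0.0], [-0.0, -0.0, -1.0]]
ft_force: [0.2, -0.9, -0.4]
grip_width: 0.0853
gripper_force: 0.0
```

Run:
```python
from plan import *
from m import *
s=telemetry.observe();print(s['position'],yaws(s['tool_rot']),s['qvel'].round(1))
im=cam('wrist');save(im,'w2.png',None,1.5);P=cloud(im)
one=np.ones(P.shape[:2],bool)
for a,b in((.010,.022),(.024,.036),(.060,.075)):
    p=near(P,one,(.481,.185),.095,a,b)
    # drop outliers
    print(a,len(p),rect(p),np.percentile(p[:,2],[10,50,90]).round(4),np.percentile(p,[1,99],axis=0)[:,:2].round(3).tolist())
```

```text
[0.45225446 0.18166174 0.28014549] 19.254433625811878 [-3.8 -0.4  0.9 -1.  -0.1 -1.6]
0.01 4155 (array([477.8, 186.7]), array([140.3,  84.1]), 22.8) [0.015  0.0161 0.0172] [[0.405, 0.128], [0.553, 0.247]]
0.024 3353 (array([477.9, 186.8]), array([84., 70.]), 22.9) [0.0288 0.03   0.0311] [[0.432, 0.145], [0.524, 0.229]]
0.06 897 (array([477.9, 186.9]), array([32., 30.]), 23.0) [0.0649 0.0662 0.0673] [[0.46, 0.17], [0.496, 0.204]]
```

View pics/w2.png

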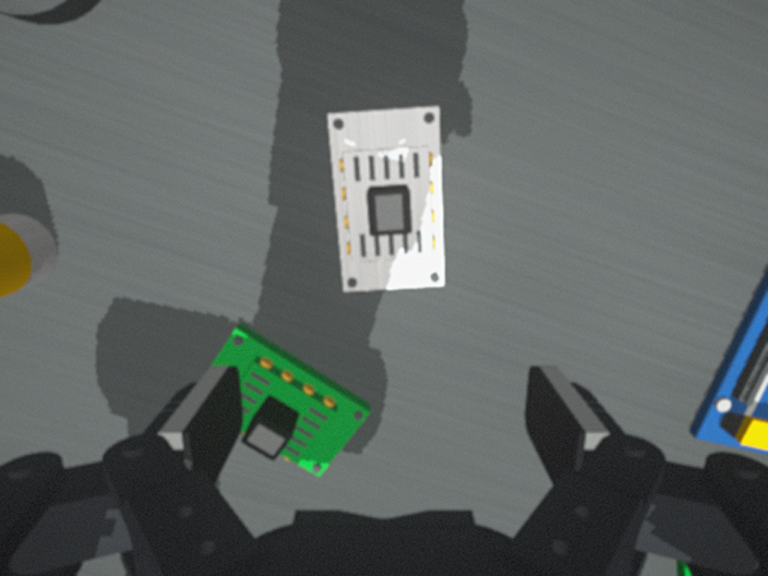

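The wrist view shows the valve body at about (388,200), yaw 22.9°, centre (0.478, 0.187), with the block's top at 66 mm. I'm descending to grasp it.

Request:
send_rows --deltas '[[[0.013,0.0018,0.03,0,0,-0.032,1],[0.013,0.0018,0.03,0,0,-0.032,1],[0,0,0.045,0,0,0,1],[0,0,0.045,0,0,0,1],[0,0,0.035,0,0,0,1],[0,0,0.02,0,0,0,1],[0,0,0.015,0,0,0,1],[0,0,0,0,0,0,1]]]' --squeeze 70

```text
time_s: 3.6
position: [0.4784, 0.184, 0.0596]
tool_rot: [[0.923, 0.384, -0.002], [0.384, -0.923, -0.001], [-0.002, -0.0, -1.0]]
ft_force: [-0.8, -0.6, 0.0]
grip_width: 0.0855
gripper_force: 0.0
```

Run:
```python
from plan import *
from m import *
s=telemetry.observe();print(s['position'],yaws(s['tool_rot']),s['ft_force'])
d=np.load('w1.npz');im=dict(image=d['image'],range_z=d['z'],K=d['K'],W=d['W']);P=cloud(im)
c,s=np.cos(np.radians(5.55)),np.sin(np.radians(5.55));Rf=np.array([[c,s,0],[-s,c,0],[0,0,1]])
F=(P-[.4736,-.2050,0])@Rf.T
m=msk(im,lambda h,s,v:(h>12)&(h<34)&(s>110))
def rayF(u,v,h): return Rf@(ray(im,u,v,h)-[.4736,-.2050,0])
for n,q in(('lip',m&(F[...,0]<-40)&(F[...,0]>-110)&(abs(F[...,1])<60)&(F[...,2]>.005)),('jaw',m&(F[...,0]>40)&(F[...,0]<100)&(abs(F[...,1])<60))):
    v,u=np.nonzero(q);print(n,len(v),u.min(),u.max(),v.min(),v.max())
    cols=[k for k in range(int(np.percentile(u,15)),int(np.percentile(u,85))) if (u==k).any()]
    t=np.mean([v[u==k].min() for k in cols])-.5;b=np.mean([v[u==k].max() for k in cols])+.5;uc=np.mean(u)
    for h in(.040,.030,.012):print(h,'top',rayF(uc,t,h).round(4),'bot',rayF(uc,b,h).round(4))
    print(np.percentile(F[q],[3,50,97],axis=0).round(4))
q=(abs(F[...,1])>.026)&(abs(F[...,1])<.042)&(F[...,0]>.06)&(F[...,0]<.09)&(F[...,2]>.019)&(F[...,2]<.026)
print('stubs',q.sum(),np.percentile(F[q],[1,5,50,95,99],axis=0).round(4))
q=(abs(F[...,1])<.06)&(abs(F[...,1])>.03)&(abs(F[...,0])<.05)&(F[...,2]>.019)&(F[...,2]<.026)
y=F[q][:,1];print('walls',np.percentile(y[y<0],[1,99]).round(4),np.percentile(y[y>0],[1,99]).round(4))
```

```text
[0.47838489 0.18400641 0.05963739] 22.595237955381467 [-0.8065244  -0.5629922   0.03448694]Traceback (most recent call last):
  File "<stdin>", line 10, in <module>
    return umr_minimum(a, axis, None, out, keepdims, initial, where)
ValueError: zero-size array to reduction operation minimum which has no identity
```

Request:
send_rows --deltas '[[[0.0006,-0.0028,0,0,0,-0.005,1],[0,0,0,0,0,0,-1],[0,0,0,0,0,0,-1],[0,0,0,0,0,0,-1],[0,0,0,0,0,0,-1],[0,0,0,0,0,0,-1],[0,0,0,0,0,0,-1]]]' --squeeze 70

```text
time_s: 4.47
position: [0.4782, 0.1886, 0.0609]
tool_rot: [[0.92, 0.391, 0.001], [0.391, -0.92, -0.0], [0.001, 0.001, -1.0]]
ft_force: [-0.9, -1.5, 5.9]
grip_width: 0.0295
gripper_force: 71.1
```

```bash
cat > fx.py <<'E'
from plan import *
from m import *
YAW=5.55;O=np.array([.4736,-.2050,0])
c,sn=np.cos(np.radians(YAW)),np.sin(np.radians(YAW));Rf=np.array([[c,sn,0],[-sn,c,0],[0,0,1]])
E
python3 - <<'E'
from fx import *
s=telemetry.observe();print(s['position'],yaws(s['tool_rot']),s['ft_force'],s['grip_width'],s['gripper_force'])
d=np.load('w1.npz');im=dict(image=d['image'],range_z=d['z'],K=d['K'],W=d['W']);P=cloud(im)
F=(P-O)@Rf.T
m=msk(im,lambda h,s,v:(h>12)&(h<34)&(s>110))
def rayF(u,v,h): return Rf@(ray(im,u,v,h)-O)
for n,q in(('lip',m&(F[...,0]<-.040)&(F[...,0]>-.110)&(abs(F[...,1])<.060)&(F[...,2]>.005)),('jaw',m&(F[...,0]>.040)&(F[...,0]<.100)&(abs(F[...,1])<.060))):
    v,u=np.nonzero(q);print(n,len(v),u.min(),u.max(),v.min(),v.max())
    cols=[k for k in range(int(np.percentile(u,15)),int(np.percentile(u,85))) if (u==k).any()]
    t=np.mean([v[u==k].min() for k in cols])-.5;b=np.mean([v[u==k].max() for k in cols])+.5;uc=np.mean(u)
    for h in(.040,.030,.012):print(h,'top',rayF(uc,t,h).round(4),'bot',rayF(uc,b,h).round(4))
    print(np.percentile(F[q],[3,50,97],axis=0).round(4))
q=(abs(F[...,1])>.026)&(abs(F[...,1])<.042)&(F[...,0]>.06)&(F[...,0]<.09)&(F[...,2]>.019)&(F[...,2]<.026)
print('stubs',q.sum(),np.percentile(F[q],[1,5,50,95,99],axis=0).round(4))
q=(abs(F[...,1])<.06)&(abs(F[...,1])>.03)&(abs(F[...,0])<.05)&(F[...,2]>.019)&(F[...,2]<.026)
y=F[q][:,1];print('walls',np.percentile(y[y<0],[1,99]).round(4),np.percentile(y[y>0],[1,99]).round(4))
E
```

```text
[0.47822431 0.18864808 0.06085803] 23.03248228302177 [-0.87475407 -1.52913598  5.89676764] 0.0294661104849522 71.11496686935425
lip 1650 203 285 212 231
0.04 top [-0.0556 -0.001   0.04  ] bot [-0.0813 -0.0008  0.04  ]
0.03 top [-0.0593 -0.0007  0.03  ] bot [-0.0856 -0.0004  0.03  ]
0.012 top [-0.0659 -0.      0.012 ] bot [-0.0935  0.0003  0.012 ]
[[-0.0805 -0.0475  0.0356]
 [-0.0682 -0.0009  0.04  ]
 [-0.0578  0.0457  0.0414]]
jaw 344 216 270 89 231
0.04 top [ 0.0834 -0.0011  0.04  ] bot [ 0.0619 -0.0009  0.04  ]
0.03 top [ 0.0836 -0.0008  0.03  ] bot [ 0.0615 -0.0005  0.03  ]
0.012 top [ 0.084  -0.0001  0.012 ] bot [0.0608 0.0002 0.012 ]
[[ 0.0736 -0.0186  0.0229]
 [ 0.0789 -0.0009  0.028 ]
 [ 0.0831  0.0168  0.0305]]
stubs 332 [[ 0.0768 -0.0417  0.0201]
 [ 0.0768 -0.04    0.0208]
 [ 0.0822 -0.0264  0.022 ]
 [ 0.0885  0.0395  0.0233]
 [ 0.0886  0.0407  0.0237]]
walls [-0.0546 -0.0445] [0.0421 0.0524]
```

```bash
cat >> fx.py <<'E'
O=np.array([.4737,-.2060,0]); B=np.array([-.001,0,.061])
def tool(cx,cz,phi,cy=0):
    "tool pose for low lower corner at fixture (cx,cy,cz), tilt phi"
    Rb=Ro.from_rotvec([0,-phi,0]).as_matrix()
    pb=np.array([cx,cy,cz])+Rb@[.07,0,0]
    R=Rf.T@Rb@np.diag([1,-1,-1.]); return O+Rf.T@pb-R@B,R
def body(s):
    R=np.array(s['tool_rot']);Rb=Rf@R@np.diag([1,-1,-1.]);pb=Rf@(s['position']+R@B-O)
    return (pb+Rb@[-.07,0,0]).round(4),Ro.from_matrix(Rb).as_euler('ZYX').round(4)
E
python3 - <<'E'
from fx import *
s=telemetry.observe();s=dict(s);s['position']=np.array(s['position'])+[0,0,.12]
p,R=tool(-.044,.045,.2);print(p,R)
for r in plan(p,R,11,s):print([float(x) for x in r])
E
```

```text
[ 0.48710277 -0.20469765  0.11888958] [[ 0.9754722   0.09671436  0.197738  ]
 [ 0.09478651 -0.99531218  0.01921418]
 [ 0.19866933  0.         -0.98006658]]
[-0.0133, 0.0332, 0.0056, -0.0027, 0.0179, 0.0276, 1.0]
[-0.0124, 0.0336, 0.0055, -0.0027, 0.0179, 0.0276, 1.0]
[-0.0116, 0.0339, 0.0054, -0.0027, 0.0179, 0.0276, 1.0]
[-0.0108, 0.0342, 0.0053, -0.0027, 0.0179, 0.0276, 1.0]
[-0.0099, 0.0344, 0.0052, -0.0027, 0.0179, 0.0276, 1.0]
[-0.009, 0.0347, 0.0051, -0.0027, 0.0179, 0.0276, 1.0]
[-0.0082, 0.0349, 0.005, -0.0027, 0.0179, 0.0276, 1.0]
[-0.0073, 0.0351, 0.005, -0.0027, 0.0179, 0.0276, 1.0]
[-0.0064, 0.0353, 0.005, -0.0027, 0.0179, 0.0276, 1.0]
[-0.0055, 0.0354, 0.005, -0.0027, 0.0179, 0.0276, 1.0]
[-0.0046, 0.0356, 0.005, -0.0027, 0.0179, 0.0276, 1.0]
```

Request:
send_rows --deltas '[[[0,0,-0.01,0,0,0,-1],[0,0,-0.03,0,0,0,-1],[0,0,-0.04,0,0,0,-1],[0,0,-0.04,0,0,0,-1],[0,0,0,0,0,0,-1]]]'

```text
time_s: 5.1
position: [0.4785, 0.1889, 0.1827]
tool_rot: [[0.92, 0.391, 0.005], [0.391, -0.92, 0.001], [0.005, 0.001, -1.0]]
ft_force: [-0.6, -0.1, -5.4]
grip_width: 0.0289
gripper_force: 70.3
```

Request:
send_rows --deltas '[[[-0.0133,0.0332,0.0056,-0.0027,0.0179,0.0276,-1],[-0.0124,0.0336,0.0055,-0.0027,0.0179,0.0276,-1],[-0.0116,0.0339,0.0054,-0.0027,0.0179,0.0276,-1],[-0.0108,0.0342,0.0053,-0.0027,0.0179,0.0276,-1],[-0.0099,0.0344,0.0052,-0.0027,0.0179,0.0276,-1],[-0.009,0.0347,0.0051,-0.0027,0.0179,0.0276,-1],[-0.0082,0.0349,0.005,-0.0027,0.0179,0.0276,-1],[-0.0073,0.0351,0.005,-0.0027,0.0179,0.0276,-1],[-0.0064,0.0353,0.005,-0.0027,0.0179,0.0276,-1],[-0.0055,0.0354,0.005,-0.0027,0.0179,0.0276,-1],[-0.0046,0.0356,0.005,-0.0027,0.0179,0.0276,-1],[0,0,0,0,0,0,-1]]]'

```text
time_s: 6.6
position: [0.4855, -0.2061, 0.1161]
tool_rot: [[0.977, 0.094, 0.193], [0.092, -0.996, 0.021], [0.194, -0.003, -0.981]]
ft_force: [-0.9, 1.0, -5.2]
grip_width: 0.029
gripper_force: 71.0
```

Run:
```python
from fx import *
s=telemetry.observe();print(s['position'],body(s),s['ft_force'],s['grip_width'],s['qvel'].round(1))
im=cam('side')
z=np.array([258,150]);save(im,'s1.png',(190,190,390,340),3.8)
p,R=tool(-.044,.020,.2)
for r in plan(p,R,4,s):print([float(x) for x in r])
# check the actual body tilt / lateral from wrist depth: end top edges
```

```text
[ 0.48554956 -0.20614035  0.11609402] (array([-0.046 , -0.0009,  0.0425]), array([-0.0034, -0.1956,  0.0029])) [-0.94642221  0.95597767 -5.2270074 ] 0.02897197736795487 [ 2.9 -1.6  1.5  0.1  1.3  1.2]
[-0.0007, -0.0003, 0.0055, -0.0006, 0.0011, -0.0008, 1.0]
[-0.0007, -0.0003, 0.0055, -0.0006, 0.0011, -0.0008, 1.0]
[-0.0007, -0.0003, 0.0055, -0.0006, 0.0011, -0.0008, 1.0]
[-0.0007, -0.0003, 0.0055, -0.0006, 0.0011, -0.0008, 1.0]
```

View pics/s1.png

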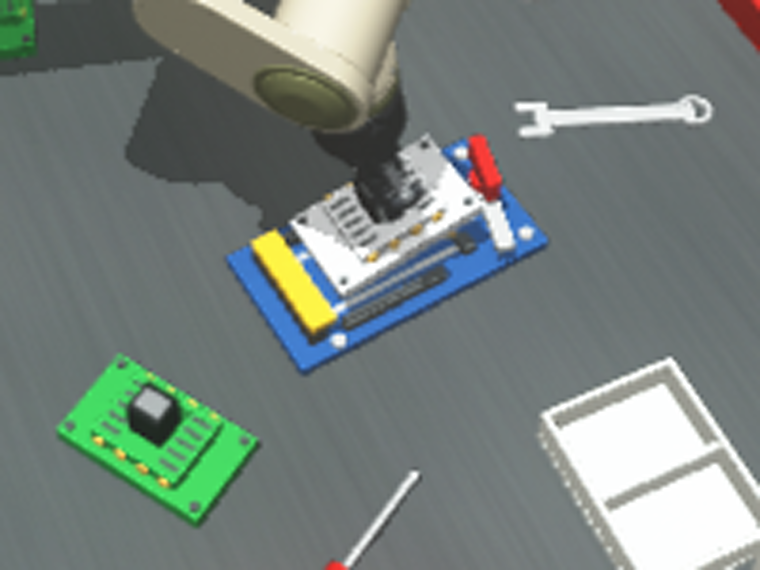

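The side view shows the body held tilted over the pocket, with its low end at (320,255) just clear of the lip. I'll check from the wrist that it hasn't slipped in the grip.

Run:
```python
from fx import *
s=telemetry.observe();R=np.array(s['tool_rot']);im=cam('wrist');P=cloud(im)
T=(P-s['position'])@R
for lo,hi in((.044,.066),(-.066,-.044)):
    q=(T[...,0]>lo)&(T[...,0]<hi)&(abs(T[...,1])<.035)&(abs(T[...,2]-.045)<.012)
    p=T[q];print(len(p))
    if len(p)>50:
        A=np.c_[p[:,:2],np.ones(len(p))];print(np.linalg.lstsq(A,p[:,2],rcond=None)[0].round(4),np.median(p,0).round(4))
q=(abs(T[...,2]-.045)<.012)&(T[...,0]>.04)&(T[...,0]<.09)&(abs(T[...,1])<.06)
p=T[q];print(np.percentile(p[abs(p[:,1])<.03][:,0],[90,99,99.8]).round(4),np.percentile(p[p[:,0]<.066][:,1],[.5,2,98,99.5]).round(4))
```

```text
6312
[-0.0228 -0.0015  0.0461] [ 0.0553 -0.0001  0.0449]
1485
[-0.0058 -0.0006  0.0443] [-0.06   -0.0006  0.0447]
[0.0664 0.0692 0.0692] [-0.0417 -0.0404  0.0397  0.041 ]
```

Request:
send_rows --deltas '[[[-0.0007,-0.0003,0.0055,-0.0006,0.0011,-0.0008,-1],[-0.0007,-0.0003,0.0055,-0.0006,0.0011,-0.0008,-1],[-0.0007,-0.0003,0.0055,-0.0006,0.0011,-0.0008,-1],[-0.0007,-0.0003,0.0055,-0.0006,0.0011,-0.0008,-1],[0,0,0,0,0,0,-1],[0,0,0,0,0,0,-1]]]'

```text
time_s: 7.45
position: [0.4881, -0.2034, 0.0961]
tool_rot: [[0.975, 0.1, 0.201], [0.098, -0.995, 0.018], [0.201, 0.003, -0.979]]
ft_force: [-0.6, 0.2, -4.5]
grip_width: 0.0292
gripper_force: 71.0
```

Run:
```python
from fx import *
s=telemetry.observe();print(s['position'],body(s),Rf@s['ft_force'],s['qvel'].round(1))
p,R=tool(-.044,.013,.2)
for r in plan(p,R,4,s):print([float(x) for x in r])
```

```text
[ 0.48814227 -0.20337218  0.09614851] (array([-0.0426,  0.0009,  0.0221]), array([ 0.0036, -0.2028, -0.0026])) [-0.54932927  0.23095604 -4.46070897] [-0.1 -0.2 -0.  -0.   0.   0. ]
[-0.0008, 0.0003, 0.0022, 0.0005, -0.0007, 0.0009, 1.0]
[-0.0008, 0.0003, 0.0022, 0.0005, -0.0007, 0.0009, 1.0]
[-0.0007, 0.0003, 0.0022, 0.0005, -0.0007, 0.0009, 1.0]
[-0.0007, 0.0003, 0.0022, 0.0005, -0.0007, 0.0009, 1.0]
```

Request:
send_rows --deltas '[[[-0.0008,0.0003,0.0022,0.0005,-0.0007,0.0009,-1],[-0.0008,0.0003,0.0022,0.0005,-0.0007,0.0009,-1],[-0.0007,0.0003,0.0022,0.0005,-0.0007,0.0009,-1],[-0.0006,0.0003,0.0015,0.0005,-0.0007,0.0009,-1],[0,0,0,0,0,0,-1],[0,0,0,0,0,0,-1]]]'

```text
time_s: 8.2
position: [0.487, -0.2047, 0.0876]
tool_rot: [[0.975, 0.097, 0.198], [0.095, -0.995, 0.019], [0.199, -0.0, -0.98]]
ft_force: [-0.0, 0.7, -6.1]
grip_width: 0.0287
gripper_force: 71.0
```

Run:
```python
from fx import *
s=telemetry.observe();print(s['position'],body(s),Rf@s['ft_force'],s['qvel'].round(1))
p,R=tool(-.058,.013,.2)
for r in plan(p,R,6,s):print([float(x) for x in r])
```

```text
[ 0.48704628 -0.20466066  0.08758755] (array([-0.044 ,  0.0001,  0.0137]), array([-1.e-04, -2.e-01,  2.e-04])) [ 0.04940646  0.66901857 -6.07892654] [ 0.1 -0.1  0.1 -0.  -0.  -0.1]
[-0.0023, 0.0, -0.0003, -0.0, -0.0, -0.0, 1.0]
[-0.0023, 0.0, -0.0003, -0.0, -0.0, -0.0, 1.0]
[-0.0023, 0.0, -0.0003, -0.0, -0.0, -0.0, 1.0]
[-0.0023, 0.0, -0.0003, -0.0, -0.0, -0.0, 1.0]
[-0.0023, 0.0, -0.0003, -0.0, -0.0, -0.0, 1.0]
[-0.0023, 0.0, -0.0003, -0.0, -0.0, -0.0, 1.0]
```

Request:
send_rows --deltas '[[[-0.0023,0,-0.0001,0,0,0,-1],[-0.0023,0,-0.0001,0,0,0,-1],[-0.0023,0,-0.0002,0,0,0,-1],[-0.0023,0,-0.0003,0,0,0,-1],[-0.0023,0,-0.0004,0,0,0,-1],[-0.0023,0,-0.0004,0,0,0,-1],[0,0,0,0,0,0,-1]]]'

```text
time_s: 9.07
position: [0.4731, -0.206, 0.0863]
tool_rot: [[0.976, 0.096, 0.198], [0.095, -0.995, 0.019], [0.199, -0.0, -0.98]]
ft_force: [0.2, -0.5, -4.7]
grip_width: 0.029
gripper_force: 71.0
```

Run:
```python
from fx import *
s=telemetry.observe();print(s['position'],body(s),Rf@s['ft_force'],s['qvel'].round(1))
```

```text
[ 0.47309507 -0.20602606  0.0862747 ] (array([-0.0581,  0.0001,  0.0124]), array([-0.0003, -0.1999,  0.0003])) [ 0.11510301 -0.50751775 -4.66625108] [ 0.1  0.1 -0.4  0.   0.   0.1]
```

Not touching the wall yet, so I'll continue in small steps and read the force after each call.

Request:
send_rows --deltas '[[[-0.001,0,-0.0002,0,0,0,-1],[-0.001,0,-0.0002,0,0,0,-1],[-0.001,0,-0.0002,0,0,0,-1],[0,0,0,0,0,0,-1]]]'

```text
time_s: 9.57
position: [0.4701, -0.2063, 0.0862]
tool_rot: [[0.976, 0.097, 0.198], [0.095, -0.995, 0.019], [0.199, -0.0, -0.98]]
ft_force: [0.2, -0.1, -5.1]
grip_width: 0.0286
gripper_force: 71.0
```

Request:
send_rows --deltas '[[[-0.001,0,-0.0002,0,0,0,-1],[0,0,0,0,0,0,-1]]]'

```text
time_s: 9.82
position: [0.4691, -0.2064, 0.0863]
tool_rot: [[0.976, 0.097, 0.198], [0.095, -0.995, 0.019], [0.199, -0.0, -0.98]]
ft_force: [-0.1, 0.1, -4.0]
grip_width: 0.0291
gripper_force: 71.0
```

Run:
```python
from fx import *
s=telemetry.observe();print(s['position'],body(s),Rf@s['ft_force'],s['qvel'].round(1))
```

```text
[ 0.46913325 -0.20640986  0.08625131] (array([-0.0621,  0.0001,  0.0124]), array([-0.0002, -0.1999,  0.0002])) [-0.1393346   0.09233105 -4.00478232] [ 0.  -0.  -0.1  0.1  0.   0. ]
```

Request:
send_rows --deltas '[[[-0.001,0,-0.0002,0,0,0,-1],[0,0,0,0,0,0,-1]]]'

```text
time_s: 10.07
position: [0.4683, -0.2065, 0.0864]
tool_rot: [[0.975, 0.096, 0.198], [0.094, -0.995, 0.019], [0.199, -0.0, -0.98]]
ft_force: [1.7, 0.3, -4.8]
grip_width: 0.0291
gripper_force: 71.0
```

Request:
send_rows --deltas '[[[-0.001,0,-0.0002,0,0,0,-1],[0,0,0,0,0,0,-1]]]'

```text
time_s: 10.32
position: [0.468, -0.2066, 0.0866]
tool_rot: [[0.975, 0.096, 0.2], [0.094, -0.995, 0.019], [0.201, 0.0, -0.98]]
ft_force: [5.6, 2.3, -4.3]
grip_width: 0.029
gripper_force: 70.9
```

Request:
send_rows --deltas '[[[-0.001,0,-0.0002,0,0,0,-1],[0,0,0,0,0,0,-1]]]'

```text
time_s: 10.58
position: [0.4677, -0.2067, 0.0869]
tool_rot: [[0.975, 0.096, 0.202], [0.094, -0.995, 0.019], [0.203, 0.001, -0.979]]
ft_force: [9.5, 4.5, -4.8]
grip_width: 0.0289
gripper_force: 70.9
```

Contact at the end wall puts s at about +4 mm. I'll rotate the high end down about the low corner.

Run:
```python
from fx import *
s=telemetry.observe();print(body(s))
s=dict(s)
def seq(ph,n):
    global s
    p,R=tool(-.0661+.016*np.sin(ph),.0122,ph)
    for r in plan(p,R,n,s):print([float(x) for x in r])
    s['position'],s['tool_rot']=p,R
p,R=tool(-.0629,.0122,.2);s['position'],s['tool_rot']=p,R
seq(.16,2);seq(.12,2);seq(.09,2)
```

```text
(array([-0.0633, -0.0001,  0.0128]), array([-0.0011, -0.204 , -0.0006]))
[0.0009, -0.0, 0.0014, -0.0, -0.02, -0.0, 1.0]
[0.0009, -0.0, 0.0014, -0.0, -0.02, -0.0, 1.0]
[0.0009, -0.0, 0.0014, -0.0, -0.02, 0.0, 1.0]
[0.0009, -0.0, 0.0014, -0.0, -0.02, 0.0, 1.0]
[0.0007, 0.0, 0.001, -0.0, -0.015, -0.0, 1.0]
[0.0007, 0.0, 0.001, -0.0, -0.015, -0.0, 1.0]
```

Request:
send_rows --deltas '[[[0.0014,0,0.0014,0,-0.02,0,-1],[0.0009,0,0.0014,0,-0.02,0,-1],[0.0009,0,0.0014,0,-0.02,0,-1],[0.0009,0,0.0014,0,-0.02,0,-1],[0,0,0,0,0,0,-1]]]'

```text
time_s: 11.2
position: [0.4724, -0.2062, 0.0818]
tool_rot: [[0.988, 0.096, 0.122], [0.096, -0.995, 0.011], [0.122, 0.001, -0.992]]
ft_force: [6.4, 1.7, -4.0]
grip_width: 0.0295
gripper_force: 71.1
```

Request:
send_rows --deltas '[[[0.0007,0,0.001,0,-0.015,0,-1],[0,0,0,0,0,0,-1]]]'

```text
time_s: 11.45
position: [0.4732, -0.2061, 0.0809]
tool_rot: [[0.99, 0.096, 0.107], [0.096, -0.995, 0.01], [0.108, 0.001, -0.994]]
ft_force: [6.7, 3.0, -4.9]
grip_width: 0.0288
gripper_force: 71.0
```

Request:
send_rows --deltas '[[[0.0007,0,0.001,0,-0.015,0,-1],[0,0,0,0,0,0,-1]]]'

```text
time_s: 11.7
position: [0.4739, -0.2061, 0.0799]
tool_rot: [[0.991, 0.096, 0.092], [0.096, -0.995, 0.008], [0.093, 0.001, -0.996]]
ft_force: [6.4, 0.7, -4.5]
grip_width: 0.029
gripper_force: 71.2
```

Run:
```python
from fx import *
s=telemetry.observe();print(s['position'],body(s),Rf@s['ft_force'],Rf@s['wrist_torque'],s['qvel'].round(1))
```

```text
[ 0.47392602 -0.20608141  0.0799478 ] (array([-0.0648, -0.0001,  0.0126]), array([-0.0005, -0.0928, -0.0006])) [ 6.45915744  0.10579033 -4.4913336 ] [ 0.34977205 -1.23986269 -0.01849831] [-0.2 -0.1  0.2  0.2 -0.3 -0.3]
```

Request:
send_rows --deltas '[[[0.0006,0,0.001,0,-0.015,0,-1],[0,0,0,0,0,0,-1]]]'

```text
time_s: 11.95
position: [0.4743, -0.2061, 0.0794]
tool_rot: [[0.992, 0.097, 0.077], [0.096, -0.995, 0.007], [0.077, 0.001, -0.997]]
ft_force: [5.1, 3.1, 2.6]
grip_width: 0.0288
gripper_force: 72.1
```

Request:
send_rows --deltas '[[[0.0006,0,0.001,0,-0.015,0,-1],[0,0,0,0,0,0,-1]]]'

```text
time_s: 12.2
position: [0.4749, -0.206, 0.0786]
tool_rot: [[0.993, 0.096, 0.062], [0.096, -0.995, 0.005], [0.063, 0.001, -0.998]]
ft_force: [3.3, 4.8, 5.7]
grip_width: 0.0293
gripper_force: 72.6
```

Run:
```python
from fx import *
s=telemetry.observe();print(s['position'],body(s),Rf@s['ft_force'],Rf@s['wrist_torque'],s['qvel'].round(1))
```

```text
[ 0.47491716 -0.20603753  0.07861954] (array([-0.0658, -0.0002,  0.0133]), array([-0.0004, -0.0626, -0.0009])) [3.75148878 4.47826013 5.67450379] [ 0.70866799 -1.10184198 -0.04905068] [-0.1 -0.1  0.1  0.3 -0.4 -0.3]
```

Request:
send_rows --deltas '[[[0,0,0,0,0,0,1],[0,0,0,0,0,0,1],[0,0,0,0,0,0,1],[0,0,0,0,0,0,1],[0,0,-0.02,0,0,0,1],[0,0,-0.04,0,0,0,1],[0,0,-0.04,0,0,0,1],[0,0,-0.04,0,0,0,-1],[0,0,0,0,0,0,-1]]]' --squeeze 40

```text
time_s: 13.32
position: [0.4664, -0.2074, 0.2201]
tool_rot: [[0.993, 0.097, 0.064], [0.097, -0.995, 0.002], [0.064, 0.004, -0.998]]
ft_force: [0.9, -0.0, -0.1]
grip_width: 0.0517
gripper_force: 0.0
```

```bash
cat >> fx.py <<'E'
def plate(tag):
    s=telemetry.observe();im=cam('wrist');save(im,tag+'.png',None,1.5);F=(cloud(im)-O)@Rf.T
    a=abs(F[...,1]);z=F[...,2]
    for n,lo,hi,yl,yh,zl,zh in(('plateLip',-.054,-.042,0,.038,.022,.045),('plateClamp',.05,.064,0,.038,.022,.05),('chest',-.030,.036,.019,.028,.034,.055),('sol',-.008,.016,0,.012,.07,.095)):
        q=(F[...,0]>lo)&(F[...,0]<hi)&(a<yh)&(a>=yl)&(z>zl)&(z<zh);p=F[q]
        if len(p)>30: print(n,len(p),np.median(p,0).round(4),np.linalg.lstsq(np.c_[p[:,:2],np.ones(len(p))],p[:,2],rcond=None)[0].round(3))
    q=(a<.03)&(z>.07)&(z<.095)&(abs(F[...,0])<.04);p=F[q];print('sol rect',rect(p) if len(p)>30 else None)
E
python3 - <<'E'
from fx import *
s=telemetry.observe();print(s['position'],Rf@s['ft_force'],s['grip_width'])
plate('w3')
s=telemetry.observe()
p=O+Rf.T@[.034,0,.10]
for r in plan(p,Rd(YAW),4,s):print([float(x) for x in r])
E
```

```text
[ 0.46636308 -0.20735833  0.22009562] [ 0.89583722 -0.11290853 -0.10219325] 0.05171531281685957
plateLip 716 [-0.0486  0.0003  0.0301] [0.076 0.001 0.034]
plateClamp 1318 [0.0577 0.0002 0.0383] [ 0.109 -0.     0.032]
chest 1331 [0.0052 0.0191 0.0482] [ 0.081 -0.001  0.048]
sol 842 [0.0043 0.0003 0.0847] [ 0.044 -0.002  0.084]
sol rect (array([0.8, 0.1]), array([32.7, 29.9]), 0.2)
[0.0087, -0.0001, 0.0301, 0.0003, -0.0153, -0.0, 1.0]
[0.0091, -0.0001, 0.03, 0.0003, -0.0153, -0.0, 1.0]
[0.0096, -0.0001, 0.0298, 0.0003, -0.0153, -0.0, 1.0]
[0.01, -0.0, 0.0297, 0.0003, -0.0153, -0.0, 1.0]
```

View pics/w3.png

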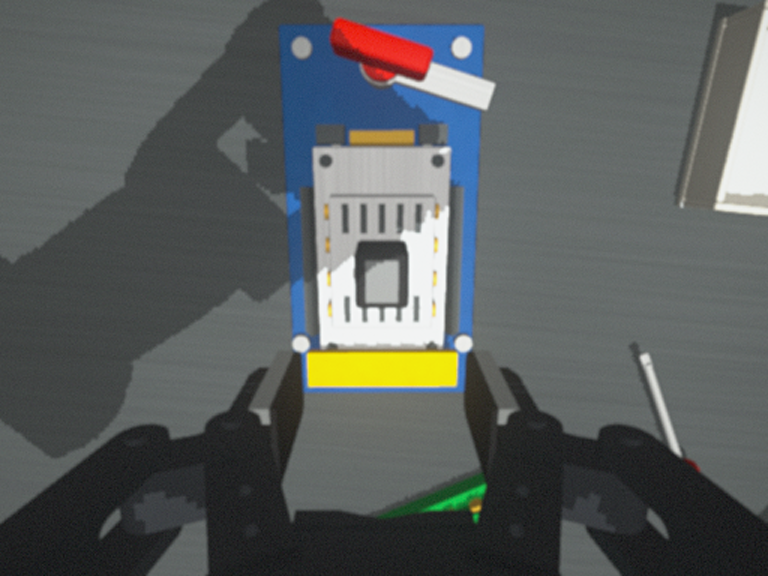

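The wrist view shows the body tucked under the lip at (382,350), with its clamp end at (382,150) resting on the jaw. Tilt is about 0.08 and it is square. Next: push down on the chest near the clamp end.

Request:
send_rows --deltas '[[[0.0088,0,0.0325,0,-0.0153,0,-1],[0.0092,0,0.0325,0,-0.0153,0,-1],[0.0096,0,0.0325,0,-0.0153,0,-1],[0.01,0,0.0325,0,-0.0153,0,-1],[0,0,0,0,0,0,-1],[0,0,0,0,0,0,-1]]]'

```text
time_s: 14.12
position: [0.5077, -0.2027, 0.0893]
tool_rot: [[0.995, 0.097, -0.001], [0.097, -0.995, 0.0], [-0.001, -0.0, -1.0]]
ft_force: [-0.3, -0.9, 0.5]
grip_width: 0.0001
gripper_force: 0.0
```

Run:
```python
from fx import *
s=telemetry.observe();print(Rf@(s['position']-O),yaws(s['tool_rot']),np.array(s['tool_rot']).round(3)[:,2],Rf@s['ft_force'],s['grip_width'])
```

```text
[3.41609814e-02 8.30687935e-06 8.93319199e-02] 5.5471763885391985 [-0.001  0.    -1.   ] [-0.37521935 -0.85797015  0.52871238] 5.037442318019026e-05
```

Request:
send_rows --deltas '[[[0,0,0.006,0,0,0,-1],[0,0,0.006,0,0,0,-1],[0,0,0.002,0,0,0,-1],[0,0,0,0,0,0,-1]]]'

```text
time_s: 14.62
position: [0.5077, -0.2028, 0.0755]
tool_rot: [[0.995, 0.097, -0.001], [0.097, -0.995, -0.0], [-0.001, 0.0, -1.0]]
ft_force: [-2.5, 0.1, 5.6]
grip_width: -0.0
gripper_force: 2.6
```

Request:
send_rows --deltas '[[[0,0,0.002,0,0,0,-1],[0,0,0.002,0,0,0,-1],[0,0,0,0,0,0,-1]]]'

```text
time_s: 15.0
position: [0.5083, -0.2029, 0.0724]
tool_rot: [[0.995, 0.097, 0.001], [0.097, -0.995, -0.001], [0.001, 0.001, -1.0]]
ft_force: [-1.7, 1.4, 12.3]
grip_width: 0.0
gripper_force: 6.2
```

Request:
send_rows --deltas '[[[0,0,0.002,0,0,0,-1],[0,0,0,0,0,0,-1]]]'

```text
time_s: 15.25
position: [0.5084, -0.2029, 0.0697]
tool_rot: [[0.995, 0.097, 0.001], [0.097, -0.995, -0.001], [0.001, 0.001, -1.0]]
ft_force: [1.3, 0.2, 5.6]
grip_width: -0.0003
gripper_force: 2.9
```

Request:
send_rows --deltas '[[[0,0,0.002,0,0,0,-1],[0,0,0,0,0,0,-1]]]'

```text
time_s: 15.5
position: [0.5086, -0.2028, 0.0675]
tool_rot: [[0.995, 0.096, 0.001], [0.096, -0.995, -0.001], [0.001, 0.001, -1.0]]
ft_force: [2.0, 1.5, 5.5]
grip_width: 0.0003
gripper_force: 2.4
```

Request:
send_rows --deltas '[[[0,0,0.002,0,0,0,-1],[0,0,0,0,0,0,-1]]]'

```text
time_s: 15.75
position: [0.5087, -0.2027, 0.067]
tool_rot: [[0.995, 0.097, 0.002], [0.097, -0.995, -0.001], [0.002, 0.001, -1.0]]
ft_force: [-0.2, 5.0, 19.9]
grip_width: -0.0001
gripper_force: 10.1
```

Request:
send_rows --deltas '[[[0,0,0.002,0,0,0,-1],[0,0,0,0,0,0,-1]]]'

```text
time_s: 16.0
position: [0.5087, -0.2028, 0.0669]
tool_rot: [[0.995, 0.097, 0.003], [0.097, -0.995, -0.002], [0.003, 0.003, -1.0]]
ft_force: [-6.1, 7.6, 39.1]
grip_width: -0.0002
gripper_force: 19.7
```

Hard stop at the expected height. I'll lift off and verify.

Request:
send_rows --deltas '[[[0,0,-0.01,0,0,0,-1],[0,0,-0.03,0,0,0,-1],[0,0,-0.04,0,0,0,1],[0,0,-0.04,0,0,0,1],[-0.01,0,-0.03,0,0,0,1],[-0.02,0,0,0,0,0,1],[0,0,0,0,0,0,1]]]'

```text
time_s: 16.88
position: [0.4773, -0.2056, 0.2129]
tool_rot: [[0.995, 0.096, -0.002], [0.096, -0.995, 0.0], [-0.002, -0.001, -1.0]]
ft_force: [-0.2, -0.6, 0.2]
grip_width: 0.0853
gripper_force: 0.0
```

Run:
```python
from fx import *
plate('w4')
s=telemetry.observe();print(s['position'],s['ft_force'])
im=cam('wrist');F=(cloud(im)-O)@Rf.T
q=msk(im,red)&(F[...,2]>.071)&(F[...,2]<.082)&(abs(F[...,0]-.122)<.04)&(abs(F[...,1])<.04);p=F[q];r=rect(p);print(len(p),r,np.median(p[:,2]))
```

```text
plateLip 762 [-0.0484 -0.      0.0281] [ 0.002 -0.     0.028]
plateClamp 1322 [ 0.0571 -0.0001  0.028 ] [ 0.027 -0.001  0.027]
chest 1351 [ 0.0045 -0.019   0.0421] [ 0.    -0.001  0.042]
sol 818 [0.0042 0.     0.0786] [ 0.004 -0.001  0.079]
sol rect (array([4.8, 0. ]), array([30. , 31.9]), 89.9)
[ 0.47793048 -0.20558696  0.21272356] [ 0.13684925 -1.30691359  0.19174341]
1459 (array([1.215e+02, 1.000e-01]), array([52.5, 13.9]), 72.4) 0.0741500829948209
```

View pics/w4.png

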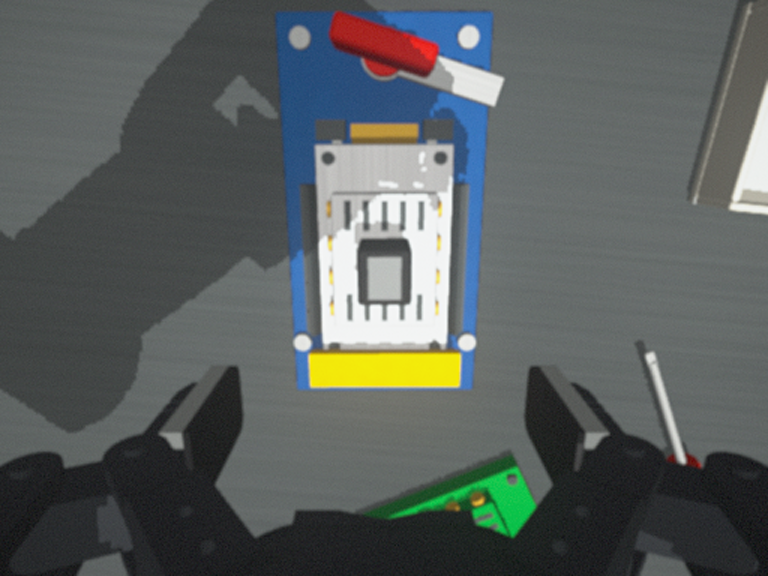

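The body is seated: the plate is at 28 mm at both ends, square, with s at about 4.5 mm. The knob bar in the picture is at (383,42), 72.4° in the fixture frame. Going to grip it.

Run:
```python
from fx import *
p=O+Rf.T@[.1218,0,.16]
for r in plan(p,Rd(YAW+72.4),9):print([float(x) for x in r])
```

```text
[0.013, -0.0, 0.0058, -0.0002, 0.0001, -0.1405, 1.0]
[0.0129, 0.0018, 0.0058, -0.0002, 0.0001, -0.1405, 1.0]
[0.0125, 0.0036, 0.0058, -0.0002, 0.0001, -0.1405, 1.0]
[0.0119, 0.0053, 0.0058, -0.0002, 0.0001, -0.1405, 1.0]
[0.011, 0.0069, 0.0058, -0.0002, 0.0001, -0.1405, 1.0]
[0.01, 0.0084, 0.0058, -0.0002, 0.0001, -0.1405, 1.0]
[0.0087, 0.0097, 0.0058, -0.0002, 0.0001, -0.1405, 1.0]
[0.0072, 0.0108, 0.0058, -0.0002, 0.0001, -0.1405, 1.0]
[0.0056, 0.0117, 0.0058, -0.0002, 0.0001, -0.1405, 1.0]
```

Request:
send_rows --deltas '[[[0.013,0,0.0058,0,0,-0.1405,0],[0.0129,0.0018,0.0058,0,0,-0.1405,0],[0.0125,0.0036,0.0058,0,0,-0.1405,0],[0.0119,0.0053,0.0058,0,0,-0.1405,0],[0.011,0.0069,0.0058,0,0,-0.1405,0],[0.01,0.0084,0.0058,0,0,-0.1405,0],[0.0087,0.0097,0.0058,0,0,-0.1405,0],[0.0072,0.0108,0.0058,0,0,-0.1405,0],[0.0056,0.0117,0.0058,0,0,-0.1405,0],[0,0,0,0,0,0,0],[0,0,0,0,0,0,0]]]'

```text
time_s: 18.35
position: [0.5945, -0.194, 0.1604]
tool_rot: [[0.21, 0.978, -0.002], [0.978, -0.21, 0.0], [-0.0, -0.002, -1.0]]
ft_force: [-1.4, -0.2, 0.7]
grip_width: 0.0426
gripper_force: 0.0
```

Run:
```python
from fx import *
s=telemetry.observe();print(Rf@(s['position']-O),yaws(s['tool_rot'])-YAW,s['q'].round(1),s['grip_width'])
for r in plan(O+Rf.T@[.1218,0,.0765],Rd(YAW+72.4),4):print([float(x) for x in r])
```

```text
[0.12141932 0.00029218 0.16038337] 72.30273156246497 [-28.9  33.8  70.   -0.   76.3 -16.7] 0.042596532682749384
[-0.0, 0.0002, 0.021, -0.0005, 0.0, -0.0004, 1.0]
[-0.0, 0.0001, 0.021, -0.0005, 0.0, -0.0004, 1.0]
[-0.0, 0.0001, 0.021, -0.0005, 0.0, -0.0004, 1.0]
[-0.0, 0.0001, 0.021, -0.0005, 0.0, -0.0004, 1.0]
```

Request:
send_rows --deltas '[[[0,0.0001,0.021,0,0,0,0],[0,0.0001,0.021,0,0,0,0],[0,0.0001,0.021,0,0,0,0],[0,0.0001,0.021,0,0,0,0],[0,0,0,0,0,0,0],[0,0,0,0,0,0,-1],[0,0,0,0,0,0,-1],[0,0,0,0,0,0,-1],[0,0,0,0,0,0,-1]]]' --squeeze 40

```text
time_s: 19.48
position: [0.5958, -0.1945, 0.078]
tool_rot: [[0.208, 0.978, 0.002], [0.978, -0.208, -0.001], [-0.001, 0.002, -1.0]]
ft_force: [2.3, -0.4, 7.2]
grip_width: 0.0136
gripper_force: 43.6
```

Request:
send_rows --deltas '[[[0,0,0,0,0,0.1,-1],[0,0,0,0,0,0.12,-1],[0,0,0,0,0,0.12,-1],[0,0,0,0,0,0.12,-1],[0,0,0,0,0,0,-1]]]'

```text
time_s: 20.1
position: [0.5957, -0.1944, 0.078]
tool_rot: [[0.622, 0.783, 0.001], [0.783, -0.622, -0.001], [-0.0, 0.002, -1.0]]
ft_force: [2.4, -0.2, 6.7]
grip_width: 0.0131
gripper_force: 43.7
```

Request:
send_rows --deltas '[[[0,0,0,0,0,0.12,-1],[0,0,0,0,0,0.12,-1],[0,0,0,0,0,0.12,-1],[0,0,0,0,0,0.12,-1],[0,0,0,0,0,0.12,-1],[0,0,0,0,0,0.12,-1],[0,0,0,0,0,0,-1]]]'

```text
time_s: 20.98
position: [0.5956, -0.1942, 0.078]
tool_rot: [[0.984, 0.179, 0.001], [0.179, -0.984, -0.001], [0.001, 0.001, -1.0]]
ft_force: [1.0, 0.7, 7.7]
grip_width: 0.0135
gripper_force: 43.8
```

Run:
```python
from fx import *
s=telemetry.observe();print(Rf@(s['position']-O),yaws(s['tool_rot'])-YAW,Rf@s['ft_force'],s['wrist_torque'],s['grip_width'])
```

```text
[ 1.22423625e-01 -8.19442712e-05  7.80159142e-02] 4.748244387253897 [1.11137695 0.62846917 7.71254366] [ 0.20846671 -0.19282949 -0.07186254] 0.013469028534985947
```

Request:
send_rows --deltas '[[[0,0,0,0,0,0.08,-1],[0,0,0,0,0,0,-1]]]'

```text
time_s: 21.22
position: [0.5956, -0.1942, 0.078]
tool_rot: [[0.995, 0.1, 0.001], [0.1, -0.995, -0.001], [0.001, 0.001, -1.0]]
ft_force: [2.1, 0.1, 7.5]
grip_width: 0.0131
gripper_force: 43.8
```

Request:
send_rows --deltas '[[[0,0,0,0,0,0.04,-1],[0,0,0,0,0,0,-1],[0,0,0,0,0,0,-1]]]'

```text
time_s: 21.6
position: [0.5955, -0.1942, 0.078]
tool_rot: [[0.998, 0.063, 0.001], [0.063, -0.998, -0.001], [0.001, 0.001, -1.0]]
ft_force: [0.6, 0.4, 7.5]
grip_width: 0.0131
gripper_force: 50.0
```

Run:
```python
from fx import *
s=telemetry.observe();print(Rf@(s['position']-O),yaws(s['tool_rot'])-YAW,Rf@s['ft_force'],s['wrist_torque'],s['grip_width'])
```

```text
[ 1.22413237e-01 -6.91310804e-05  7.80120834e-02] -1.9230003430164508 [0.60047048 0.32525668 7.52260603] [ 0.19576065 -0.16726401  0.99871686] 0.013128065189717349
```

At the stop: torque jumped to 1 N m. I'll ease off slightly, release, lift clear and look.

Request:
send_rows --deltas '[[[0,0,0,0,0,-0.02,-1],[0,0,0,0,0,0,0],[0,0,0,0,0,0,0],[0,0,0,0,0,0,0],[0,0,0,0,0,0,0],[0,0,-0.02,0,0,0,0],[0,0,-0.04,0,0,0,0],[-0.02,0,-0.04,0,0,0,0],[-0.04,0,-0.04,0,0,0,0],[-0.04,0,-0.02,0,0,0,0],[0,0,0,0,0,0,0],[0,0,0,0,0,0,0]]]'

```text
time_s: 23.1
position: [0.4957, -0.2023, 0.2364]
tool_rot: [[0.997, 0.081, -0.001], [0.081, -0.997, 0.0], [-0.001, -0.0, -1.0]]
ft_force: [0.7, 0.4, 0.0]
grip_width: 0.0431
gripper_force: 0.0
```

Run:
```python
from fx import *
plate('w5')
s=telemetry.observe();print(s['position'],s['ft_force'],s['time_s'])
im=cam('wrist');F=(cloud(im)-O)@Rf.T
q=msk(im,red)&(F[...,2]>.071)&(F[...,2]<.082)&(abs(F[...,0]-.122)<.04)&(abs(F[...,1])<.04);p=F[q];print(len(p),rect(p))
q=(F[...,2]>.036)&(F[...,2]<.046)&(F[...,0]>.0515)&(F[...,0]<.105)&(abs(F[...,1])<.04);p=F[q];print('dog',len(p),rect(p),np.median(p[:,2]))
```

```text
plateLip 636 [-0.0486  0.0002  0.0281] [-0.004 -0.003  0.028]
plateClamp 1026 [ 0.0572 -0.0002  0.0282] [ 0.246 -0.001  0.016]
chest 1118 [ 0.0042 -0.0195  0.0422] [-0.003 -0.001  0.042]
sol 676 [ 0.0042 -0.0001  0.0785] [-0.     0.005  0.079]
sol rect (array([4.8, 0.2]), array([32.1, 29.7]), 0.0)
[ 0.49591905 -0.20217578  0.23598965] [ 0.57657434 -0.30696028  0.52472023] 23.15
1096 (array([1.226e+02, 1.000e-01]), array([52.4, 13.4]), 0.2)
dog 753 (array([78. , -0.1]), array([46.7, 15.9]), 0.2) 0.03938910649422134
```

View pics/w5.png

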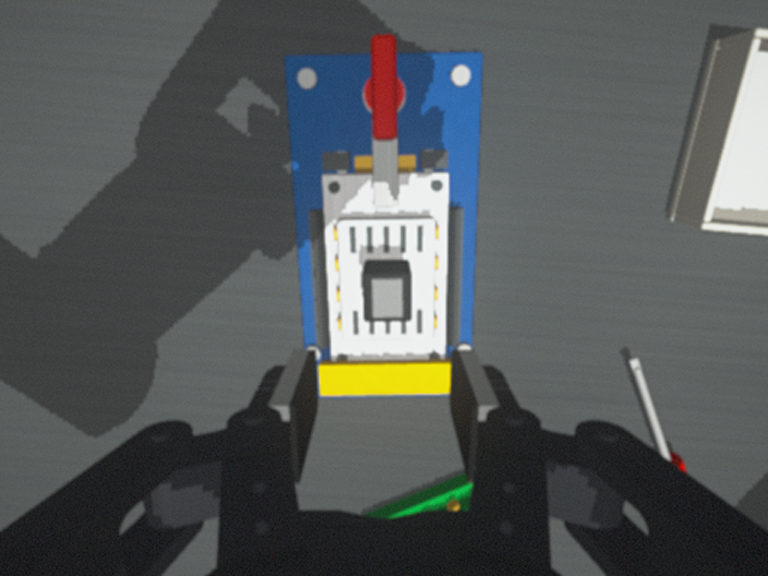

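The wrist view shows the dog at (385,180) lying along the fixture's x axis (0.2°) over the end of the flat, seated block. The gripper is well clear, so I'm handing in.

```bash
python3 -c "
from h import *
print(env.close_job())"
```

```text
the job is handed in; nothing more can be done
None
```

The valve body is seated flat and square in the fixture, the clamp knob is at its stop with the dog over the block's end, and the job was handed in at about 23 s with the gripper clear.

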